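Park the captive shield screw

TASK

The shield cover of the power supply is held by two spring-loaded captive thumb screws: one is already parked, standing up out of the cover, the other still sits low. Pull the low one straight up against its spring until its thread reaches the thread in the cover, then turn it a quarter turn anticlockwise (seen from above) so that it stays up by itself when you let go. Leave the other screw parked as it is.

Things in the scene. Friction and masses are not known exactly. Their poses are not given: they have to be found in the camera images.
- loose_head (a point): Centre of the head of the low captive screw, the one to work on: a plain steel knurled cylinder, slotted flat top, 26 mm diameter, 20 mm high, axis vertical (point z up). Now 84 mm above the bench and 24 mm above the flat top of the olive shield cover it stands on; its underside is 14 mm above the cover, over a brass collar 18 mm in diameter, 10 mm high. The top is clear for 45 mm around.
- loose_lift (a joint): How far the low screw is pulled up, m: 0 at the start, end stop 0.028. A spring pulls it down with 3 N at 0, plus 150 N/m (6.5 N at 0.023). It must be lifted above 0.017 to reach the thread; turn it at 0.021 to 0.025. Let go unturned, it springs back to 0; turned and let go, it settles on the thread at 0.015 to 0.017.
- loose_turn (a joint): Angle of the low screw about its vertical axis, rad, growing anticlockwise seen from above: -0.1 to 0.1 at the start, end stops -0.15 and 1.6. While it is low a key stops it at about 0.15; lifted, it turns freely (light friction) and the thread carries it from about 0.5 on, so a turn of 1.0 to 1.5 is good.
- parked_lift (a joint): How far the other screw stands out, m: 0.014 to 0.018, held by its thread, to stay so. It is identical but its head is some 16 mm higher, on bare shank. The two stand 160 mm apart on the midline of the cover (140 x 260 mm, top 60 mm above the bench), each 50 mm from a short end; either may be the low one. The open circuit board beside the cover is lower than its top.

How it is judged (in metres and radians):
On the way:
1. the low screw is pulled up against its spring, beyond the start of the thread (value of joint loose_lift above 0.016 m), for 0.1 s.
At the end, for the whole second after the job is handed in: The screw that was low stands up by itself on its thread, 12 to 20 mm out and turned at least 0.8 rad (46 degrees) anticlockwise; the other screw is still parked, more than 12 mm out (value of joint loose_lift between 0.012 and 0.02 m and value of joint loose_turn above 0.8 rad and value of joint parked_lift above 0.012 m); the robot touches nothing.
It fails at once if the parked screw is let down or pulled further out (value of joint parked_lift below 0.011 m or value of joint parked_lift above 0.022 m).
It also fails if it takes over 32 s, if anything falls off the work surface, if the arm or the gripper's body presses on something with over 40 N, if the wrist force passes 120 N, or if a joint passes its speed limit or range.

ROBOT

A 7-joint arm with a two-finger parallel gripper is mounted at the origin on the work surface. World frame = base frame: x ahead of the robot, y to its left, z up, the work surface at z = 0. Lengths are in m, angles in degrees, forces in N, time in s.
With the tool pointing down it reaches from about 0.4 to 0.85 m from the base axis. Payload 4.4 kg.
Tool frame: the origin (TCP) lies on the centre line of the jaws, within the pads' length; the fingertips stand 8 mm ahead of it and the grasp point (between the pads) lies 11 mm behind it; z points along the fingers, y is the line along which they close (so a half turn about z gives the same grasp; the last joint's range is limited). The gripper opens to 94 mm and grips with 3 to 60 N. Pads are 16 mm wide; open, the fingers measure 119 mm over their backs; the gripper's body (75 mm by 177 mm) begins 78 mm behind the grasp point.
Start: joints at [72.204, 36.005, 2.206, 86.941, -1.547, 57.084, -1.146], TCP at [0.158, -0.631, 0.213] pointing down, gripper open.
Joint ranges: [-175.42, 175.42], [-21.48, 121.26], [-71.46, 75.88], [10.55, 141.38], [-63.04, 243.04], [13.31, 113.54], [-168.57, 168.57]. Speed limits (degrees/s): [147.25, 147.25, 180, 180, 180, 180, 180].

INTERFACE

Orientations are given as [roll, pitch, yaw] about the fixed x, y, z axes, in that order (R = Rz(yaw) Ry(pitch) Rx(roll)).
In Python, from plant import env, camrig, job, monitor gives the robot as it stands (env), with the cameras (camrig), the job (job) and the readings (monitor).
- The arm moves only by the tool nudge_tcp, called after "Call:" as name(argument=value, ...) on one line, values as JSON. Schema: {"type":"object","properties":{"moves":{"type":"array","items":{"type":"array","items":{"type":"array","items":{"type":"number"},"minItems":7,"maxItems":7},"minItems":1,"maxItems":5},"minItems":1,"maxItems":1},"only":{"type":"string"},"quiet":{"type":"boolean"},"lines":{"type":"string"}},"required":["moves"],"additionalProperties":false}. moves is a list that holds a single list of rows (three levels of brackets), with 1 to 5 rows, each of 7 numbers: the opening from 0.0 (shut) to 1.0 (fully open), then dx, dy, dz in shares of the most that a row can go, 1 being 50 mm, then a rotation vector rx, ry, rz in parts of the range, where 1.0 means 60 degrees; each row shifts and turns the commanded pose from where the row before left it, along the tool's axes as they then stand; what a row does not reach is not made up. A row lasts 1/10 s, in which the tool goes at most 0.05 m and 8.59 degrees, less where a joint would pass 70% of its speed; a pose out of reach is approached as far as the arm can. The fingers move at their own pace and stop on an object; the grip force is fixed at half the most. Time passes only in rows, so rows that do not move let the fingers close. The tool returns the time, the measured TCP pose, the force, the opening and the grip force at its end. only (a regular expression) keeps the lines of the reply that match it, lines (a string "A,B") keeps lines A to B, and quiet returns only ok. Shift and turn numbers lie between -1 and 1, and a call with a number outside is refused. Input that does not fit is refused with a message, and nothing moves.
- monitor.get_obs(): the state, without advancing time (a new reading comes with each control period).
- camrig.camera(name): name is "scene" or "top" or "wrist"; returns a dict with "pixels" (480x640x3 uint8, blue, green, red), "fov_y" (degrees; the focal length in pixels is half the picture's height over the tangent of half this angle, whatever the lens; pixels are square), "cx", "cy" (the principal point, pixels), "R" (3x3) and "t" (3): a world point X has camera coordinates R X + t. Camera axes: x right, y down, z forward; pixel columns grow to the right and rows downward; lengths in m; the calibration is good to about 2 mm. A picture is of the moment at which its call begins. There is no depth.
- job.sign_off(): hands the job in; it is judged then, once.
The state is a dict: "clock": time; "joints": joint angles; "qvel": joint speeds; "joint_efforts": joint torques, N m; "tcp_pos": TCP position; "tcp_rot": TCP orientation; "force": force on the tool from outside, world axes, zero at the start; "torque": the same for the moment, N m; "gripper_width": opening from 0.0 (shut) to 1.0 (fully open); "gripper_force": force on a finger pad.
Only numpy, scipy, OpenCV 4.12 (cv2) and the standard library are available. Lean on these libraries where they do the work, as an engineer would, in place of code of your own. Each camera call takes 0.05 s, during which the arm holds its last target. There are 200 camera calls.

## Working session

There is one attempt and no reset: what is moved stays moved. The work goes in short steps, Python scripts to look and compute and a tool call to move; the robot and the scene stay as the last step left them, time stands still between calls to the robot, and variables do not carry over. Pictures are saved under pics/ and viewed, at most 10 in all, crops included, and the job is handed in when it is done.

```bash
mkdir -p pics; ls
```

Run:
```python
from plant import env, camrig, job, monitor
import cv2,numpy as np
o=monitor.get_obs();print(o['clock'],o['tcp_pos'],o['tcp_rot'],o['gripper_width'])
for n in("top","scene"):
    c=camrig.camera(n);cv2.imwrite(f"pics/{n}0.png",c["pixels"]);print(n,c["fov_y"],c["cx"],c["cy"],np.round(c["R"],3).tolist(),np.round(c["t"],3))
```

```text
pics
plant.py
0.0 [ 0.15737432 -0.63000115  0.21257926] [-1.79894011e+02  2.87480138e-03  1.40229256e+01] 1.0028334485500914
top 47.206539355610914 310.35115239236103 237.0331667508115 [[0.026, -1.0, 0.008], [-0.975, -0.028, -0.222], [0.223, -0.002, -0.975]] [0.056 0.604 0.633]
scene 47.13243538579229 320.2185303397983 242.60708053372684 [[-0.274, 0.962, -0.008], [0.779, 0.217, -0.588], [-0.564, -0.168, -0.809]] [ 0.097 -0.377  1.072]
```

View pics/top0.png

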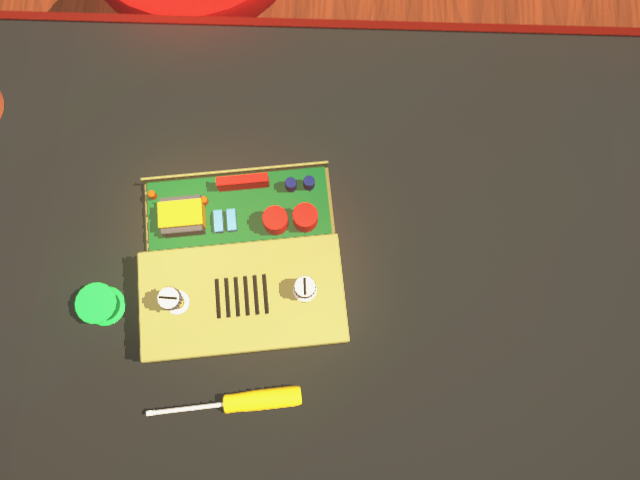

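View pics/scene0.png

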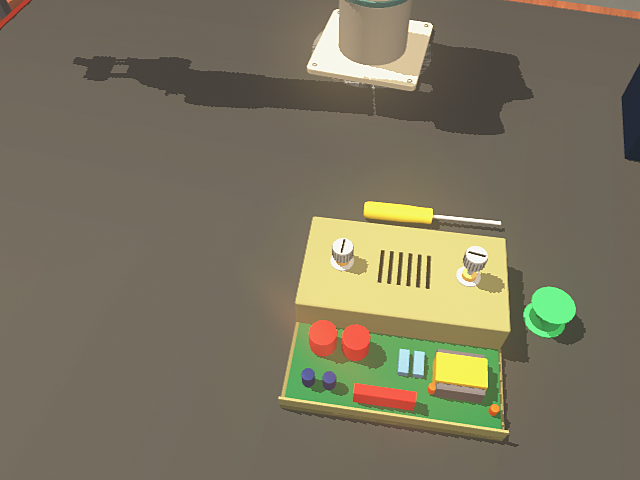

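Top view: the low screw's head is at (305,289), on its collar. The parked one is at (168,298), with bare shank showing. In the scene view they are at (343,250) and (475,260).

Create h.py:
```python
import numpy as np,cv2
from plant import env, camrig, job, monitor
def K(c):
    f=240/np.tan(np.radians(c["fov_y"])/2); return f
def ray(c,u,v,z):
    f=K(c);R=np.array(c["R"]);t=np.array(c["t"])
    d=R.T@np.array([(u-c["cx"])/f,(v-c["cy"])/f,1]);C=-R.T@t
    return C+d*(z-C[2])/d[2]
def proj(c,X):
    p=np.array(c["R"])@X+c["t"];return p[:2]/p[2]*K(c)+[c["cx"],c["cy"]]
```

Run:
```python
from h import *
for n,(u,v),(pu,pv) in(("top",(305,289),(168,298)),("scene",(343,250),(475,260))):
    c=camrig.camera(n);im=c["pixels"]
    hsv=cv2.cvtColor(im,cv2.COLOR_BGR2HSV)
    m=((hsv[...,1]<70)&(hsv[...,2]>190)).astype(np.uint8)
    for (a,b),z in(((u,v),.094),((pu,pv),.110)):
        w=m.copy()*0;w[b-16:b+17,a-16:a+17]=m[b-16:b+17,a-16:a+17]
        w=cv2.morphologyEx(w,cv2.MORPH_CLOSE,np.ones((3,3)))
        k,l,s,ce=cv2.connectedComponentsWithStats(w)
        for i in range(1,k):
            if s[i][4]>20: print(n,s[i],ce[i],ray(c,*ce[i],z))
    crops=[cv2.resize(im[b-22:b+23,a-22:a+23],(390,390),interpolation=0) for a,b in((u,v),(pu,pv))]
    globals()[n]=np.hstack(crops)
cv2.imwrite("pics/crop.png",cv2.resize(np.vstack([top,scene]),(590,590)))
```

```text
top [293 275  24  27 496] [304.63306452 288.57459677] [0.5326519  0.07790048 0.094     ]
top [157 287  28  28 546] [170.67216117 299.53479853] [0.5134424  0.23346053 0.11      ]
scene [332 238  21  17 286] [342.07692308 246.05594406] [0.5376344  0.08070388 0.094     ]
scene [330 256  24  11 105] [340.56190476 262.6       ] [0.56195482 0.08512875 0.094     ]
scene [466 246  22  18 318] [476.20754717 254.40880503] [0.51806861 0.23918383 0.11      ]
scene [459 266   7  11  42] [461.         270.61904762] [0.54581237 0.22484744 0.11      ]
```

View pics/crop.png

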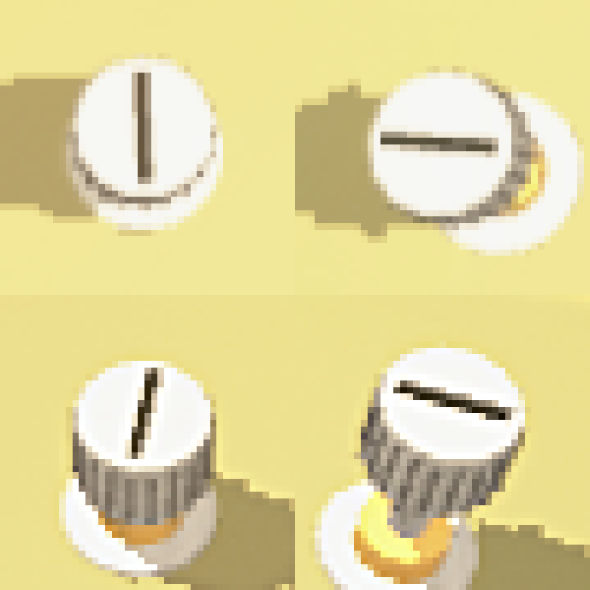

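The low head's top face is at (304.6,286.3) in the top view and (342.1,246.1) in the scene view. That puts it at about (0.5365, 0.079), so I'm moving there now.

The rows are not in the units I measure in: shifts go in shares of 50 mm and turns go in shares of 60 degrees. I convert before sending: -0.035 m is -0.7, 0.031 m is 0.62.

Call:
nudge_tcp(moves=[[[1,0.62,-0.7,0,0,0,0],[1,0.62,-0.7,0,0,0,0],[1,0.62,-0.7,0,0,0,0],[1,0.62,-0.7,0,0,0,0],[1,0.62,-0.7,0,0,0,0]]])

```text
clock: 0.7
tcp_pos: [0.2661, -0.4215, 0.2135]
tcp_rot: [180.0, -0.0, 14.0]
force: [1.3, -0.2, 0.7]
gripper_width: 1.0
gripper_force: 0.0
```

Call:
nudge_tcp(moves=[[[1,0.62,-0.7,0,0,0,0],[1,0.62,-0.7,0,0,0,0],[1,0.62,-0.7,0,0,0,0],[1,0.62,-0.7,0,0,0,0],[1,0.62,-0.7,0,0,0,0]]])

```text
clock: 1.2
tcp_pos: [0.3741, -0.2142, 0.2137]
tcp_rot: [180.0, -0.0, 14.0]
force: [0.8, -0.3, 0.7]
gripper_width: 1.0
gripper_force: 0.0
```

```bash
python3 -c "
from plant import env, camrig, job, monitor
o=monitor.get_obs();print(o['joints'])"
```

```text
[ 26.75203298  18.34696909  -0.88829274 119.97694264   0.42247195
  41.64846228 -50.39608731]
```

In the tool's units: -0.034 m is -0.68, 0.032 m is 0.64.

Call:
nudge_tcp(moves=[[[1,0.64,-0.68,0,0,0,0],[1,0.64,-0.68,0,0,0,0],[1,0.64,-0.68,0,0,0,0],[1,0.64,-0.68,0,0,0,0],[1,0.64,-0.68,0,0,0,0]]])

```text
clock: 1.7
tcp_pos: [0.4882, -0.0105, 0.2136]
tcp_rot: [180.0, -0.0, 14.0]
force: [0.6, -0.0, 0.0]
gripper_width: 0.999
gripper_force: 0.0
```

Call:
nudge_tcp(moves=[[[0.7,0.64,-0.68,0,0,0,0],[0.7,0.6,-0.6,0,0,0,0],[0.7,0,0,0,0,0,0],[0.7,0,0,0,0,0,0]]])

```text
clock: 2.1
tcp_pos: [0.5319, 0.0656, 0.213]
tcp_rot: [180.0, 0.1, 14.1]
force: [0.0, -0.8, 0.1]
gripper_width: 0.716
gripper_force: 0.0
```

Run:
```python
from h import *
c=camrig.camera("wrist");o=monitor.get_obs();print(o['tcp_pos'],o['tcp_rot'],o['joints'])
im=c["pixels"].copy();u=proj(c,np.array([.5365,.0793,.094]));print(u,c["fov_y"])
cv2.circle(im,tuple(int(x) for x in u),4,(255,0,255),1);cv2.imwrite("pics/w1.png",im)
```

```text
[0.53155253 0.06414114 0.21313087] [1.79965224e+02 7.96472916e-02 1.40142903e+01] [ -7.2848555   26.66242299  -3.81129215 105.17089739   2.34153709
  48.31882228 -88.23748404]
[303.50544251 232.43775658] 62.428369510646014
```

View pics/w1.png

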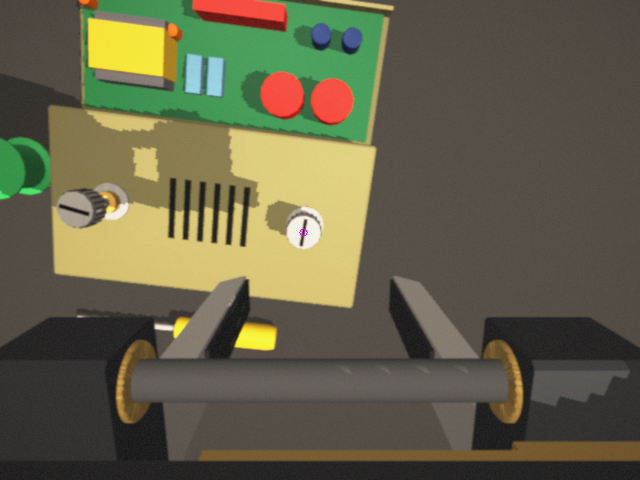

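The wrist view shows the low head at about (303,231), and the projected estimate at (303.5,232.4) lands on it. The position is confirmed, so I'm descending.

In the tool's units: 0.04 m is 0.8, -0.0135 m is -0.27.

Call:
nudge_tcp(moves=[[[0.7,0.17,-0.27,0.6,0,0,0],[0.7,0,0,0.8,0,0,0],[0.7,0,0,0.6,0,0,0],[0.7,0,0,0.4,0,0,0],[0.7,0,0,0,0,0,0]]])

```text
clock: 2.65
tcp_pos: [0.5345, 0.0775, 0.0912]
tcp_rot: [180.0, 0.4, 13.9]
force: [-0.8, -0.1, 0.1]
gripper_width: 0.701
gripper_force: 0.0
```

Call:
nudge_tcp(moves=[[[0.7,0,0,0,0,0,0]]])

```text
clock: 2.75
tcp_pos: [0.5371, 0.0786, 0.0939]
tcp_rot: [180.0, 0.0, 13.9]
force: [-0.0, 0.1, 0.5]
gripper_width: 0.701
gripper_force: 0.0
```

Run:
```python
from h import *
o=monitor.get_obs();p=o['tcp_pos'];a=np.radians(o['tcp_rot'][2])
d=np.array([.5365,.0793,.075])-p;print(p,"tool d",d[0]*np.cos(a)+d[1]*np.sin(a),d[0]*np.sin(a)-d[1]*np.cos(a),-d[2])
```

```text
[0.5370633  0.07857815 0.09393488] tool d -0.0003733109044475271 -0.0008360708438172516 0.018934876254550218
```

In the tool's units: 0.018 m is 0.36, -0.0008 m is -0.016.

Call:
nudge_tcp(moves=[[[0.7,0,-0.016,0.36,0,0,0],[0.7,0,0,0,0,0,0],[0.7,0,0,0,0,0,0],[0.2,0,0,0,0,0,0],[0.2,0,0,0,0,0,0]]])

```text
clock: 3.25
tcp_pos: [0.5376, 0.0808, 0.0765]
tcp_rot: [180.0, -0.1, 14.0]
force: [-0.1, 0.1, 1.4]
gripper_width: 0.561
gripper_force: 0.0
```

Call:
nudge_tcp(moves=[[[0.1,0,0,0,0,0,0],[0.1,0,0,0,0,0,0],[0.1,0,0,0,0,0,0],[0.1,0,0,0,0,0,0]]])

```text
clock: 3.65
tcp_pos: [0.5373, 0.0796, 0.0757]
tcp_rot: [179.9, -0.0, 14.0]
force: [0.4, -4.1, 1.4]
gripper_width: 0.273
gripper_force: 30.0
```

In the tool's units: -0.008 m is -0.16, -0.007 m is -0.14.

Call:
nudge_tcp(moves=[[[0.1,0,0,-0.16,0,0,0],[0.1,0,0,-0.16,0,0,0],[0.1,0,0,-0.14,0,0,0],[0.1,0,0,0,0,0,0],[0.1,0,0,0,0,0,0]]])

```text
clock: 4.15
tcp_pos: [0.5372, 0.0796, 0.0987]
tcp_rot: [179.9, -0.0, 14.0]
force: [2.9, -4.7, -7.7]
gripper_width: 0.27
gripper_force: 30.0
```

Call:
nudge_tcp(moves=[[[0.1,0,0,0,0,0,0]]])

```text
clock: 4.25
tcp_pos: [0.5372, 0.0796, 0.0985]
tcp_rot: [179.9, -0.0, 14.0]
force: [3.2, -4.8, -7.9]
gripper_width: 0.271
gripper_force: 30.0
```

Run:
```python
from h import *
c=camrig.camera("scene");cv2.imwrite("pics/s2.png",cv2.resize(c["pixels"][150:350,220:500],(784,560)))
```

```text
(no output)
```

View pics/s2.png

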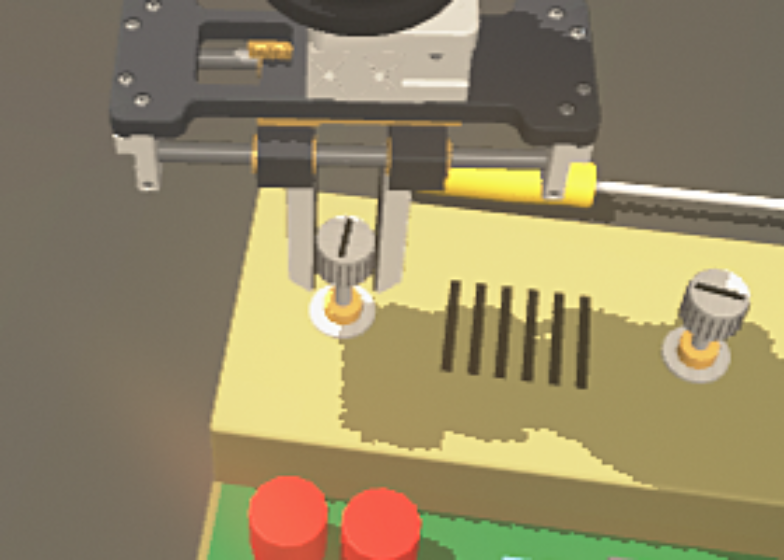

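The view shows the head lifted off its collar between the pads at about (345,245), with bare shank below it. Next is the anticlockwise turn.

In the tool's units: -7 degrees is -0.1167.

Call:
nudge_tcp(moves=[[[0.1,0,0,0,0,0,-0.1167],[0.1,0,0,0,0,0,-0.1167],[0.1,0,0,0,0,0,-0.1167],[0.1,0,0,0,0,0,-0.1167],[0.1,0,0,0,0,0,-0.1167]]])

```text
clock: 4.8
tcp_pos: [0.537, 0.08, 0.0984]
tcp_rot: [180.0, 0.0, 49.3]
force: [3.2, -3.5, -7.5]
gripper_width: 0.272
gripper_force: 30.0
```

Call:
nudge_tcp(moves=[[[0.1,0,0,0,0,0,-0.1167],[0.1,0,0,0,0,0,-0.1167],[0.1,0,0,0,0,0,-0.1167],[0.1,0,0,0,0,0,-0.1167],[0.1,0,0,0,0,0,-0.1167]]])

```text
clock: 5.3
tcp_pos: [0.5365, 0.0802, 0.0983]
tcp_rot: [-179.9, 0.1, 84.3]
force: [1.3, -2.1, -6.6]
gripper_width: 0.267
gripper_force: 30.0
```

Call:
nudge_tcp(moves=[[[0.1,0,0,0,0,0,-0.05],[0.1,0,0,0,0,0,0],[0.1,0,0,0,0,0,0]]])

```text
clock: 5.6
tcp_pos: [0.5364, 0.0802, 0.0982]
tcp_rot: [-179.9, 0.1, 86.9]
force: [1.6, -2.6, -7.5]
gripper_width: 0.27
gripper_force: 30.0
```

```bash
python3 - <<'E'
from h import *
print(monitor.get_obs()['torque'])
c=camrig.camera("scene");cv2.imwrite("pics/s3.png",cv2.resize(c["pixels"][150:350,220:500],(784,560)))
E
```

```text
[-0.66179126 -0.47183527  0.01900525]
```

View pics/s3.png

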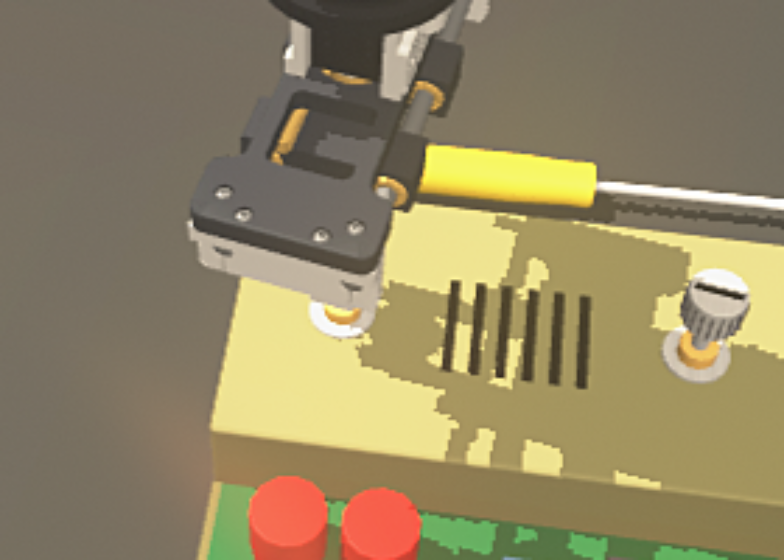

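The gripper has turned 73° and hides the head; the parked screw is unchanged. I'll ease the head down onto its thread and release.

In the tool's units: 0.005 m is 0.1.

Call:
nudge_tcp(moves=[[[0.1,0,0,0.1,0,0,0],[0.1,0,0,0,0,0,0],[0.6,0,0,0,0,0,0],[0.6,0,0,0,0,0,0],[0.6,0,0,0,0,0,0]]])

```text
clock: 6.15
tcp_pos: [0.5374, 0.0822, 0.0942]
tcp_rot: [179.9, -0.1, 87.1]
force: [0.9, 0.2, -0.4]
gripper_width: 0.49
gripper_force: 0.0
```

Call:
nudge_tcp(moves=[[[0.6,0,0,0,0,0,0],[0.6,0,0,-0.6,0,0,0],[0.6,0,0,-1,0,0,0],[0.6,0,0,-1,0,0,0],[0.6,0,0,0,0,0,0]]])

```text
clock: 6.65
tcp_pos: [0.5411, 0.0829, 0.23]
tcp_rot: [179.3, -0.2, 87.0]
force: [-0.2, -0.2, -0.9]
gripper_width: 0.6
gripper_force: 0.0
```

Call:
nudge_tcp(moves=[[[0.6,-0.8,0,0,0,0,0],[0.6,-0.8,0,0,0,0,0],[0.6,-0.8,0,0,0,0,0],[0.6,0,0,0,0,0,0],[0.6,0,0,0,0,0,0]]])

```text
clock: 7.15
tcp_pos: [0.5305, -0.0397, 0.2231]
tcp_rot: [-180.0, -0.0, 86.9]
force: [-0.8, 0.6, 0.5]
gripper_width: 0.6
gripper_force: 0.0
```

Run:
```python
from h import *
c=camrig.camera("scene");cv2.imwrite("pics/s4.png",cv2.resize(c["pixels"][150:350,220:500],(784,560)))
```

```text
(no output)
```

View pics/s4.png

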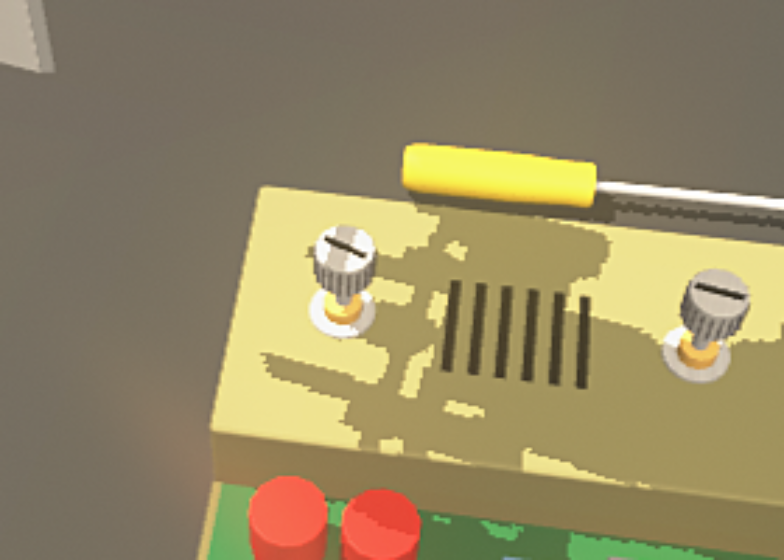

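The screw at (345,250) now stands up on its own shank with its slot turned about 70°. The parked one at (715,300) is unchanged, and the gripper is clear of everything.

```bash
python3 -c "
from plant import env, camrig, job, monitor
print(job.sign_off())"
```

```text
the job is handed in; nothing more can be done
None
```

I pulled the low screw up about 23 mm, turned it about 73° anticlockwise and let go; it now stands up by itself on its thread. The parked screw is unchanged, the gripper is clear, and I handed the job in after about 7 s of robot time (no verdict was shown).

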